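# Lay the green relief block carved face up in the print bed

### The job

Take the green lino printing block out of the rack and stand it on its long edge on the wooden print bed, along one long side of the recess. Then tip it over onto its plain plywood back, so that it ends lying flat and fully home in the recess with the green carved face up. Leave the red block in the rack and everything else on the table where it is.

Things in the scene. Friction and masses are not known exactly. Their poses are not given: they have to be found in the camera images.
- green_block: Printing block, 24 mm thick (x), 120 long (y), 90 tall (z) as it stands in the rack, 0.15 to 0.3 kg. +x face: carved, a 6 mm green lino layer with a pale flower (seen as a green strip along the top edge); -x face: plain plywood. Origin: centre of the 24 x 120 underside. Grip it across the 24 mm. It stands by itself on a long edge; pushed at the top past about 15 degrees it topples.
- green_block_center (a point): Centre of the green block, 45 mm along the block's z from its origin.
- red_block: Another block of the same size, with a terracotta-red carved face and pale stripes, standing in the rack's other slot. To be left there.
- rack: Fixed wooden rack at any yaw, base 160 (x) x 130 (y) mm, 10 mm thick. Two slots along its y, centred at x = -42 and +42 mm, 28 mm wide between 8 mm ribs whose tops are 50 mm above the table. A block stands in a slot on the base, its x along the rack's x, its top 100 mm above the table. Origin: centre of its underside, on the table.
- bed: Fixed board 180 (x) x 190 (y) mm, 18 mm high, with a recess in its middle, 130 along x, 100 along y, 10 deep (grey floor 8 mm above the table). The lying block's long sides go along x, with 10 mm play each way, either way round. Flat wooden rims 45 mm wide (in y) flank the recess's long sides, a block stands well on them; end rims are 25 mm. Origin: centre of underside, on the table.
- pocket (a point): Centre of the recess's floor, 8 mm above the table; axes as the bed's.
- water_bottle: Bystander: clear plastic bottle with white cap, 72 mm across, 210 mm tall, origin under its centre.
- ink_jar: Bystander: small blue jar with black cap, 52 mm across, 58 mm tall, origin under its centre.
- ink_tin: Bystander: ink tin with red label, 84 mm across, 65 mm tall, origin under its centre.
- brush_cup: Bystander: blue ceramic cup, 76 mm across, 95 mm tall, origin under its centre.
- brayer: Bystander: ink roller lying flat, about 170 mm long, 120 mm wide at its roller and 36 mm high, origin under its middle.
- burnisher: Bystander: spoon-shaped burnisher with wooden handle and steel bowl, lying flat, about 150 to 200 mm long.

How it is judged:
By the outcome, as a careful person would: the job done as asked, in the order asked, and still so for the second after the job is handed in, with the robot touching nothing.
It also fails if it takes over 48 s, if anything falls off the work surface, if the arm or the gripper's body presses on something with over 40 N, if the wrist force passes 120 N, or if a joint passes its speed limit or range.

### The arm

A 7-joint arm with a two-finger parallel gripper is mounted at the origin on the work surface. World frame = base frame: x ahead of the robot, y to its left, z up, the work surface at z = 0. Lengths are in m, angles in rad, forces in N, time in s.
With the tool pointing down it reaches from about 0.4 to 0.75 m from the base axis. Payload 19.5 kg.
Tool frame: the origin (TCP) lies on the centre line of the jaws, within the pads' length; the fingertips stand r.tip_extent ahead of it and the grasp point (between the pads) lies 6 mm ahead of it (r.tip_extent is the distance from the TCP to the fingertips, in m); z points along the fingers, y is the line along which they close (so a half turn about z gives the same grasp; the last joint's range is limited). The gripper opens to 85 mm and grips with 20 to 120 N. Pads are 22 mm wide; open, the fingers measure 114 mm over their backs; the gripper's body (76 mm by 85 mm) begins 54 mm behind the grasp point. The pads swing forward as they close: fully open they stand 13 mm farther back than shut.
Start: joints at [-1.152, 0.707, -0.028, 1.485, 0.022, 0.951, -0.075], TCP at [0.256, 0.515, 0.256] pointing down, gripper open.
Joint ranges: [-2.71, 2.71], [-0.32, 2.16], [-1.57, 1.52], [0, 2.45], [-1.46, 4.6], [0, 2.02], [-2.83, 2.83]. Speed limits (rad/s): [1.89, 1.89, 2.57, 2.57, 3.01, 3.01, 3.01].

### API

Orientations are given as a 3x3 rotation matrix whose columns are the frame's x, y, z axes.
In Python, from cell import r gives the robot as it stands. The module is installed in compiled form; this text tells all that it offers.
- The arm moves only by the shell command python3 -m jog 'ROWS' [FORCE]. ROWS is JSON, a list of rows, each a list of 5 numbers: the opening, from 0 (shut) to 1 (fully open), then the shift along the tool's x, y, z in mm, then the turn about the tool's z in rad. In form: [[hand, tx, ty, tz, roll], ...]. A call has exactly 10 rows; each row is the pose to reach, as a shift and turn from the pose commanded when the call began, along the tool's axes at that moment; what a row does not reach only later rows make up. A row lasts 1/12 s, in which the tool goes at most 41.7 mm and 7.16 degrees, less where a joint would pass 70% of its speed; a pose out of reach is approached as far as the arm can. A call with a gripper value outside its range is refused whole. The fingers move at their own pace and stop on an object; FORCE is the grip in N (left out, the last holds). Time passes only in rows, so rows that repeat a pose let the fingers close, or fill a call up. It gives the time, the measured TCP pose, the force, the opening and the grip force at its end, in the units of the state.
- r.get_obs(): the state, without advancing time (a new reading comes with each control period).
- r.camera(name): name is "side" or "top" or "wrist"; returns (picture, depth): 480x640x3 uint8, blue, green, red; 480x640 float32, m along the optical axis (not along the pixel's ray), 0 where there is no reading.
- r.camera_info(name): a dict with "intrinsics" (3x3 intrinsics, pixels), "extrinsics" (4x4, takes a point from world to camera coordinates). Camera axes: x right, y down, z forward; pixel columns grow to the right and rows downward; lengths in m; the calibration is good to about 2 mm. A picture is of the moment at which its call begins: read the wrist's pose just before it. camera_info takes no time and is no camera call; for the wrist camera it gives the pose at the moment of the call.
- r.sign_off(): hands the job in; it is judged then, once.
The state is a dict: "t": time; "q": joint angles; "dq": joint speeds; "joint_efforts": joint torques, N m; "ee_pos": TCP position; "tcp_rot": TCP orientation; "ft_force": force on the tool from outside, world axes, zero at the start; "wrist_torque": the same for the moment, N m; "grip_width": finger opening in m; "gripper_force": force on a finger pad.
Only numpy, scipy, OpenCV 4.12 (cv2) and the standard library are available. Lean on these libraries where they do the work, as an engineer would, in place of code of your own. Each camera call takes 0.05 s, during which the arm holds its last target. There are 200 camera calls.

## Working session

There is one attempt and no reset: what is moved stays moved. The work goes in short steps, Python scripts to look and compute and a shell command to move; the robot and the scene stay as the last step left them, time stands still between calls to the robot, and variables do not carry over. Pictures are saved under pics/ and viewed, at most 10 in all, crops included, and the job is handed in when it is done.

```bash
mkdir -p pics; cat > h.py <<'E'
import numpy as np, cv2
from cell import r
def cam(n):
    i=r.camera_info(n); im,d=r.camera(n); return im,d,np.array(i["intrinsics"]),np.array(i["extrinsics"])
def pts(d,K,T):
    v,u=np.mgrid[:480,:640]; X=np.stack([(u-K[0,2])/K[0,0]*d,(v-K[1,2])/K[1,1]*d,d],-1)
    return (X-T[:3,3])@T[:3,:3]
def ray(u,v,K,T,z):
    dr=T[:3,:3].T@np.array([(u-K[0,2])/K[0,0],(v-K[1,2])/K[1,1],1]); c=-T[:3,:3].T@T[:3,3]
    return c+dr*(z-c[2])/dr[2]
def st():
    o=r.get_obs(); print('t',o['t'],'p',np.round(o['ee_pos'],4).tolist(),'R',np.round(o['tcp_rot'],3).tolist(),'w',o['grip_width'],'f',np.round(o['ft_force'],1).tolist(),'g',o['gripper_force']); return o
E
python3 - <<'E'
from h import *
st(); print(r.tip_extent)
for n in('top','side'):
    im,d,K,T=cam(n); cv2.imwrite(f'pics/{n}0.png',im); np.savez(f'{n}0.npz',im=im,d=d,K=K,T=T); print(K,T)
E
```

```text
t 0.0 p [0.2556, 0.5148, 0.2559] R [[-0.896, 0.445, -0.0], [0.445, 0.896, -0.001], [-0.0, -0.001, -1.0]] w 0.08526684499180155 f [-0.2, 0.2, -0.6] g 0.0
0.025
[[520.07397235   0.         313.05412775]
 [  0.         520.07397235 230.9479737 ]
 [  0.           0.           1.        ]] [[-2.49314313e-04 -9.99783094e-01 -2.08255554e-02  6.14497207e-03]
 [-9.90092726e-01  3.17100827e-03 -1.40379265e-01  5.49420676e-01]
 [ 1.40414854e-01  2.05842324e-02 -9.89878759e-01  1.21043507e+00]
 [ 0.00000000e+00  0.00000000e+00  0.00000000e+00  1.00000000e+00]]
[[444.06302859   0.         319.55921018]
 [  0.         444.06302859 241.2520231 ]
 [  0.           0.           1.        ]] [[ 0.90529391 -0.4245617   0.01379473 -0.48769281]
 [-0.27191132 -0.60413525 -0.74905597  0.19018005]
 [ 0.32635436  0.67436486 -0.66236309  1.13440627]
 [ 0.          0.          0.          1.        ]]
```

View pics/top0.png

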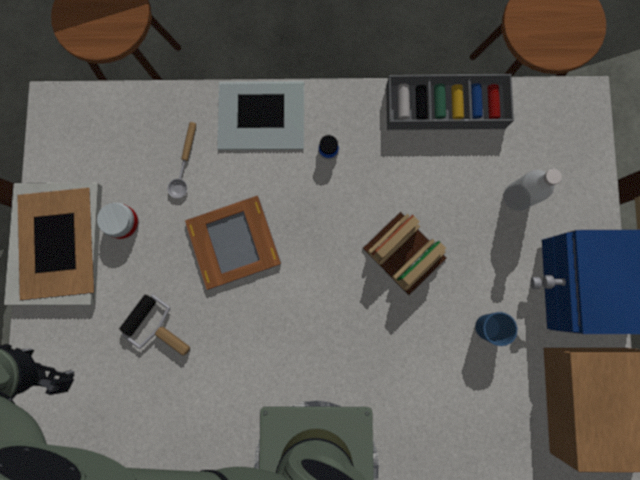

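View pics/side0.png

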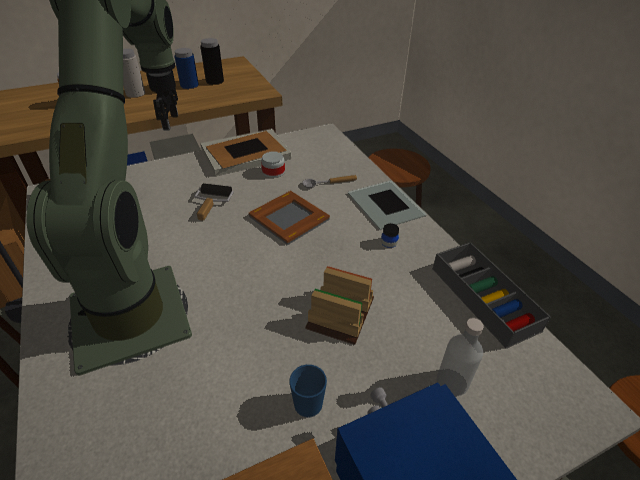

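Top view: the rack is at about (404,253), with the green-edged block in its right slot at (420,262) and the red one at (394,238). The bed is at (233,243). The side view agrees. Next I measure the block tops and the bed.

```bash
python3 - <<'E'
from h import *
D=np.load('top0.npz'); im,d,K,T=[D[k] for k in('im','d','K','T')]
P=pts(d,K,T); hsv=cv2.cvtColor(im,cv2.COLOR_BGR2HSV); v,u=np.mgrid[:480,:640]
def rect(pix,z):
    c=cv2.minAreaRect(pix.astype(np.float32)); b=cv2.boxPoints(c); return np.array([ray(*p,K,T,z)[:2] for p in b])
def show(n,Q):
    e=np.diff(np.vstack([Q,Q[:1]]),axis=0); L=np.linalg.norm(e,axis=1); i=L.argmax()
    print(n,'c',Q.mean(0).round(4),'L',L.round(4),'long yaw',np.degrees(np.arctan2(e[i,1],e[i,0])).round(2))
roi=(u>355)&(u<450)&(v>205)&(v<300)
print('z pct',np.percentile(P[...,2][roi],[1,50,95,99]))
tops=roi&(P[...,2]>0.085)
n,l,s,c=cv2.connectedComponentsWithStats(tops.astype(np.uint8))
for i in range(1,n):
    if s[i,4]>50:
        m=l==i; show(f'top{i} n{s[i,4]} px{c[i]} z{np.median(P[m][:,2]):.4f}',rect(np.c_[u[m],v[m]],0.1))
g=roi&(hsv[...,0]>45)&(hsv[...,0]<80)&(hsv[...,1]>90)
show(f'green n{g.sum()}',rect(np.c_[u[g],v[g]],0.1))
rd=roi&(((hsv[...,0]<8)|(hsv[...,0]>172))&(hsv[...,1]>90)&tops)
print('red',rd.sum()); 
roi=(u>170)&(u<300)&(v>180)&(v<305)
b=roi&(hsv[...,1]>90)&(hsv[...,0]<25); show(f'bed n{b.sum()}',rect(np.c_[u[b],v[b]],0.018))
# recess: hole in bed mask
n,l,s,c=cv2.connectedComponentsWithStats((roi&~b).astype(np.uint8))
for i in range(1,n):
    if 800<s[i,4]<5000: m=l==i; show(f'recess n{s[i,4]} px{c[i]}',rect(np.c_[u[m],v[m]],0.018))
for nm,p,z in(('jar',(329,141),.058),('bottle',(553,178),.21),('cup',(497,326),.095),('tin',(116,221),.065),('brayer',(155,325),.02),('burn',(182,160),.01)): print(nm,ray(*p,K,T,z).round(3))
cv2.imwrite('pics/crop0.png',np.hstack([cv2.resize(im[200:310,350:460],(400,400),interpolation=2),cv2.resize(im[185:300,175:290],(400,400),interpolation=2)]))
E
```

```text
z pct [-0.00568625  0.00241212  0.1003126   0.10362984]
top2 n569 px[397.20035149 235.22495606] z0.0996 c [ 0.5306 -0.1875] L [0.121  0.0245 0.1207 0.0243] long yaw -46.55
top13 n605 px[423.52892562 261.76528926] z0.0993 c [ 0.47   -0.2447] L [0.1212 0.0252 0.1209 0.025 ] long yaw -45.69
green n167 c [ 0.4729 -0.233 ] L [0.1244 0.0079 0.1243 0.0078] long yaw -45.68
red 3
bed n3508 c [0.5257 0.2043] L [0.1927 0.1806 0.1889 0.1799] long yaw -70.92
recess n2115 px[232.23971631 242.121513  ] c [0.5259 0.2033] L [0.1    0.1294 0.0986 0.1292] long yaw -160.84
jar [ 0.767 -0.034  0.058]
bottle [ 0.635 -0.497  0.21 ]
cup [ 0.327 -0.404  0.095]
tin [0.571 0.473 0.065]
brayer [0.326 0.384 0.02 ]
burn [0.735 0.336 0.01 ]
```

View pics/crop0.png

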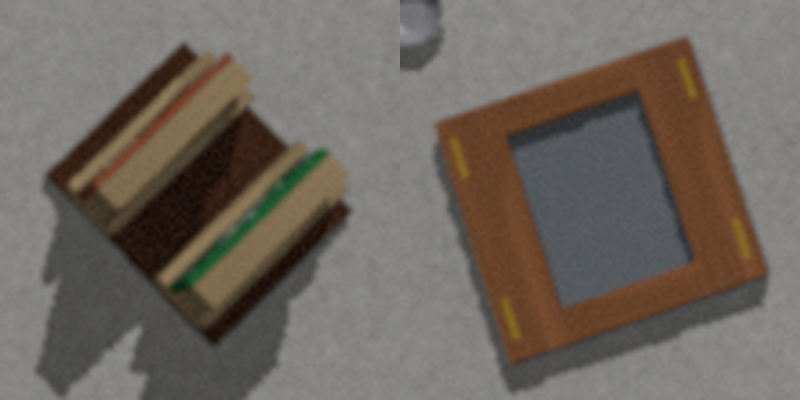

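The left crop shows the green block's green strip on its upper-left side, facing the red block (world yaw about 44°). The right crop shows the bed at yaw about 19°, with its recess clear. The plan is to stand the block on the +y rim, carved face outward, with about 3 mm of overhang. Then I push the top towards the recess.

```bash
cat >> h.py <<'E'
def to(x,y,z,yaw):
    o=st(); R=np.array(o['tcp_rot']); s=R.T@(np.array([x,y,z])-o['ee_pos'])*1000
    cur=np.arctan2(R[1,1],R[0,1]); print('shift',s.round(1),'roll',round(-(np.radians(yaw)-cur),4))
E
python3 -m jog '[[1,-25,-16,0,0.02],[1,-60,-40,0,0.06],[1,-100,-67,0,0.1],[1,-140,-94,0,0.15],[1,-180,-120,0,0.2],[1,-220,-147,0,0.25],[1,-260,-174,0,0.3],[1,-295,-197,0,0.33],[1,-320,-214,0,0.337],[1,-334,-224,0,0.337]]' 40
python3 -c "
from h import *
to(.47,-.2447,.20,44.3)"
```

```text
t: 0.93
ee_pos: [0.4559, 0.1636, 0.2562]
tcp_rot: [[-0.698, 0.717, -0.0], [0.717, 0.698, -0.0], [-0.0, -0.0, -1.0]]
ft_force: [1.5, 0.5, 0.5]
grip_width: 0.0851
gripper_force: 0.0
t 0.9333 p [0.4559, 0.1636, 0.2562] R [[-0.698, 0.717, -0.0], [0.717, 0.698, -0.0], [-0.0, -0.0, -1.0]] w 0.08514139874670247 f [1.5, 0.5, 0.5] g 0.0
shift [-302.4 -274.7   56.4] roll -0.0012
```

```bash
python3 -m jog '[[1,-20,-18,0,0],[1,-48,-43,5,0],[1,-78,-70,10,0],[1,-108,-97,15,0],[1,-138,-125,20,0],[1,-168,-152,25,0],[1,-198,-180,30,0],[1,-228,-207,35,0],[1,-257,-234,40,0],[1,-280,-255,45,0]]'
python3 -m jog '[[1,-15,-14,8,0],[1,-22,-19,12,0],[1,-22,-19,12,0],[1,-22,-19,12,0],[1,-22,-19,12,0],[1,-22,-19,12,0],[1,-22,-19,12,0],[1,-22,-19,12,0],[1,-22,-19,12,0],[1,-22,-19,12,0]]'
python3 - <<'E'
from h import *
to(.47,-.2447,.086,44.3)
im,d,K,T=cam('wrist'); cv2.imwrite('pics/w1.png',im); P=pts(d,K,T); v,u=np.mgrid[:480,:640]
hsv=cv2.cvtColor(im,cv2.COLOR_BGR2HSV)
def show(n,m):
    b=cv2.boxPoints(cv2.minAreaRect(np.c_[u[m],v[m]].astype(np.float32))); Q=np.array([ray(*p,K,T,.1)[:2] for p in b]); e=np.diff(np.vstack([Q,Q[:1]]),axis=0); L=np.linalg.norm(e,axis=1); i=L.argmax()
    print(n,m.sum(),Q.mean(0).round(4),L.round(4),np.degrees(np.arctan2(e[i,1],e[i,0])).round(2))
n,l,s,c=cv2.connectedComponentsWithStats(((abs(P[...,2]-.1)<.008)&(d>0)).astype(np.uint8))
for i in range(1,n):
    if s[i,4]>1500: show(c[i].round(),l==i)
show('green',(hsv[...,0]>45)&(hsv[...,0]<80)&(hsv[...,1]>90)&(abs(P[...,2]-.1)<.01))
E
```

```text
t: 1.77
ee_pos: [0.4674, -0.2159, 0.2109]
tcp_rot: [[-0.697, 0.717, -0.001], [0.717, 0.697, -0.001], [-0.0, -0.001, -1.0]]
ft_force: [-1.0, -0.8, 0.0]
grip_width: 0.0853
gripper_force: 0.0
t: 2.6
ee_pos: [0.47, -0.2414, 0.1994]
tcp_rot: [[-0.698, 0.716, 0.0], [0.716, 0.698, -0.0], [-0.0, -0.0, -1.0]]
ft_force: [0.2, -0.3, 1.0]
grip_width: 0.0853
gripper_force: 0.0
t 2.6 p [0.47, -0.2414, 0.1994] R [[-0.698, 0.716, 0.0], [0.716, 0.698, -0.0], [-0.0, -0.0, -1.0]] w 0.0852511417313672 f [0.2, -0.3, 1.0] g 0.0
shift [ -2.3  -2.3 113.4] roll 0.0001
[312. 244.] 6570 [ 0.4656 -0.2453] [0.0235 0.1201 0.0272 0.1201] 133.02
[441. 235.] 6281 [ 0.5244 -0.1885] [0.1215 0.0264 0.1225 0.0307] -46.36
green 1543 [ 0.4714 -0.2386] [0.1186 0.0058 0.1186 0.0067] -46.22
```

View pics/w1.png

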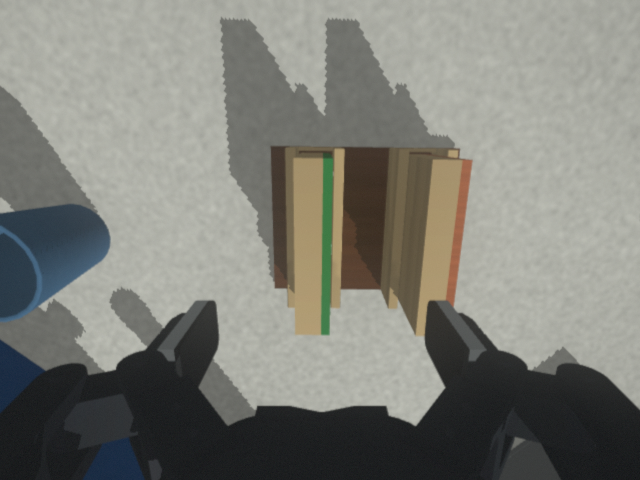

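The wrist view shows the green block between the open jaws, with its top at about (312,244) and the green strip on the right. The jaws clear the red block. I descend with a small correction and grip.

```bash
python3 -m jog '[[1,0,-2,12,0.005],[1,0,-4,28,0.007],[1,0,-5,46,0.007],[1,0,-5,64,0.007],[1,0,-5,80,0.007],[1,0,-5,93,0.007],[1,0,-5,102,0.007],[1,0,-5,108,0.007],[1,0,-5,112,0.007],[1,0,-5,113,0.007]]'
python3 -m jog '[[0.7,0,0,0,0],[0.4,0,0,0,0],[0.1,0,0,0,0],[0,0,0,0,0],[0,0,0,0,0],[0,0,0,0,0],[0,0,0,0,0],[0,0,0,0,0],[0,0,0,0,0],[0,0,0,0,0]]' 50
```

```text
t: 3.48
ee_pos: [0.4664, -0.2452, 0.0861]
tcp_rot: [[-0.693, 0.721, -0.0], [0.721, 0.693, -0.0], [0.0, -0.0, -1.0]]
ft_force: [0.1, -0.4, -0.6]
grip_width: 0.0853
gripper_force: 0.0
t: 4.32
ee_pos: [0.4665, -0.2452, 0.0866]
tcp_rot: [[-0.693, 0.721, 0.0], [0.721, 0.693, -0.0], [-0.0, 0.0, -1.0]]
ft_force: [-0.6, 1.3, 6.0]
grip_width: 0.0237
gripper_force: 50.3
```

```bash
python3 -m jog '[[0,0,0,-3,0],[0,0,0,-10,0],[0,0,0,-22,0],[0,0,0,-38,0],[0,0,0,-55,0],[0,0,0,-72,0],[0,0,0,-89,0],[0,0,0,-103,0],[0,0,0,-112,0],[0,0,0,-115,0]]'
python3 -c "
from h import *
to(.5065,.2598,.20,109.1)"
```

```text
t: 5.15
ee_pos: [0.4666, -0.2453, 0.2028]
tcp_rot: [[-0.693, 0.721, 0.001], [0.721, 0.693, -0.001], [-0.002, 0.0, -1.0]]
ft_force: [-0.1, -0.2, -1.5]
grip_width: 0.0234
gripper_force: 49.4
t 5.15 p [0.4666, -0.2453, 0.2028] R [[-0.693, 0.721, 0.001], [0.721, 0.693, -0.001], [-0.002, 0.0, -1.0]] w 0.023426064001999272 f [-0.1, -0.2, -1.5] g 49.40579116344452
shift [336.4 378.9   2.4] roll -1.1383
```

```bash
python3 -m jog '[[0,6,7,0,0],[0,20,22,0,-0.04],[0,40,45,0,-0.1],[0,62,70,0,-0.17],[0,85,96,0,-0.24],[0,108,122,0,-0.31],[0,131,148,0,-0.38],[0,154,173,0,-0.45],[0,177,199,0,-0.52],[0,200,225,0,-0.59]]'
python3 -c "
from h import *
to(.5065,.2598,.20,109.1)"
```

```text
t: 5.98
ee_pos: [0.4891, 0.0573, 0.2006]
tcp_rot: [[-0.978, 0.209, -0.001], [0.209, 0.978, -0.0], [0.001, -0.0, -1.0]]
ft_force: [1.5, -1.4, -1.5]
grip_width: 0.0236
gripper_force: 49.5
t 5.9833 p [0.4891, 0.0573, 0.2006] R [[-0.978, 0.209, -0.001], [0.209, 0.978, -0.0], [0.001, -0.0, -1.0]] w 0.023573860165889665 f [1.5, -1.4, -1.5] g 49.473066329956055
shift [ 25.3 201.6   0.5] roll -0.5443
```

```bash
python3 -m jog '[[0,3,25,0,-0.07],[0,6,50,0,-0.14],[0,9,76,0,-0.21],[0,13,102,0,-0.28],[0,16,127,0,-0.35],[0,19,150,0,-0.42],[0,22,172,0,-0.48],[0,24,188,0,-0.52],[0,25,198,0,-0.54],[0,25,202,0,-0.546]]'
python3 -m jog '[[0,0,0,0,0],[0,0,0,3,0],[0,0,0,6,0],[0,0,0,10,0],[0,0,0,16,0],[0,0,0,24,0],[0,0,0,32,0],[0,0,0,40,0],[0,0,0,45,0],[0,0,0,47,0]]'
python3 - <<'E'
from h import *
to(.5065,.2598,.13,109.1)
v,u=np.mgrid[:480,:640]
for n in('wrist','top','side'):
    im,d,K,T=cam(n); cv2.imwrite(f'pics/{n}2.png',im); np.savez(f'{n}2.npz',im=im,d=d,K=K,T=T)
a=cv2.imread('pics/wrist2.png'); b=cv2.imread('pics/side2.png')[150:270,220:380]
cv2.imwrite('pics/c2.png',np.hstack([cv2.resize(a,(440,330)),cv2.resize(b,(360,330),interpolation=2)]))
E
```

```text
t: 6.82
ee_pos: [0.5077, 0.2593, 0.2004]
tcp_rot: [[-0.945, -0.327, -0.001], [-0.327, 0.945, 0.0], [0.001, 0.001, -1.0]]
ft_force: [-0.6, 1.1, -1.9]
grip_width: 0.0236
gripper_force: 49.5
t: 7.65
ee_pos: [0.5082, 0.2575, 0.1532]
tcp_rot: [[-0.946, -0.325, -0.001], [-0.325, 0.946, -0.001], [0.001, -0.0, -1.0]]
ft_force: [0.2, -0.4, -1.7]
grip_width: 0.0236
gripper_force: 49.5
t 7.65 p [0.5082, 0.2575, 0.1532] R [[-0.946, -0.325, -0.001], [-0.325, 0.946, -0.001], [0.001, -0.0, -1.0]] w 0.02361085763517005 f [0.2, -0.4, -1.7] g 49.49240505695343
shift [ 0.9  2.8 23.2] roll -0.0021
```

View pics/c2.png

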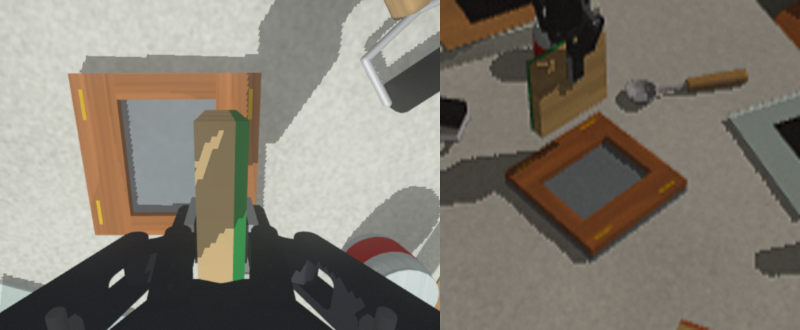

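The wrist view shows the carved face outward (right) and the block above the right-hand rim. The bed's outer edges and most of the recess are visible. I refine the bed pose in this view, along with where the block is in the hand.

```bash
python3 - <<'E'
from h import *
a=np.radians(19.1); C=np.array([.5258,.204]); B=np.array([[np.cos(a),np.sin(a)],[-np.sin(a),np.cos(a)]])
v,u=np.mgrid[:480,:640]
for nm in('wrist','top'):
    D=np.load(nm+'2.npz'); im,d,K,T=[D[k] for k in('im','d','K','T')]
    hsv=cv2.cvtColor(im,cv2.COLOR_BGR2HSV); P=pts(d,K,T)
    def bed(z):
        dr=np.stack([(u-K[0,2])/K[0,0],(v-K[1,2])/K[1,1],np.ones(u.shape)],-1)@T[:3,:3]; c=-T[:3,:3].T@T[:3,3]
        return ((c+dr*((z-c[2])/dr[...,2])[...,None])[...,:2]-C)@B.T*1000
    Q=bed(.018); m=(hsv[...,1]>90)&(hsv[...,0]<25)&(abs(P[...,2]-.018)<.012)&(abs(Q).max(-1)<115)
    X,Y=Q[...,0],Q[...,1]
    def edge(val,sel,pct): return np.percentile(val[sel],pct).round(1) if sel.sum()>20 else None
    def prof(axis,lo,hi,nb=8):
        oth=Y if axis is X else X; out=[]
        for t in np.linspace(lo,hi,nb):
            s=m&(abs(oth-t)<3)
            if s.sum()>5:
                q=np.sort(axis[s]); g=np.diff(q); i=g.argmax(); out.append((round(t),q[0].round(1),q[-1].round(1),q[i].round(1),q[i+1].round(1)))
        return out
    print(nm,'Y profile (at x: min,max,gap lo,hi)'); [print(o) for o in prof(Y,-85,85)]
    print(nm,'X profile'); [print(o) for o in prof(X,-85,40)]
    if nm=='wrist':
        zt=.1532-.0866+.1; m2=(abs(P[...,2]-zt)<.008)&(d>0); W=bed(zt)
        n,l,s,c=cv2.connectedComponentsWithStats(m2.astype(np.uint8)); i=1+s[1:,4].argmax(); w=W[l==i]
        print('blocktop',c[i],s[i,4],[ (round(t),np.percentile(w[abs(w[:,0]-t)<3,1],[1,99]).round(1)) for t in(-50,-30,0,30,50) if (abs(w[:,0]-t)<3).sum()>5], np.percentile(w[:,0],[0.5,99.5]))
    o=r.get_obs(); print('tcp in bed',(B@(np.array(o['ee_pos'][:2])-C)*1000).round(1))
E
```

```text
wrist Y profile (at x: min,max,gap lo,hi)
(-85, np.float64(-93.8), np.float64(94.9), np.float64(57.5), np.float64(58.1))
(-61, np.float64(-93.8), np.float64(95.3), np.float64(-45.6), np.float64(51.1))
(-36, np.float64(-93.7), np.float64(95.4), np.float64(-45.7), np.float64(86.0))
(-12, np.float64(-93.7), np.float64(95.1), np.float64(-45.8), np.float64(86.1))
(12, np.float64(-93.5), np.float64(95.3), np.float64(-45.9), np.float64(86.1))
(36, np.float64(-93.5), np.float64(95.5), np.float64(-45.7), np.float64(86.0))
(61, np.float64(-93.4), np.float64(4.2), np.float64(3.5), np.float64(4.2))
(85, np.float64(-93.4), np.float64(-10.8), np.float64(-37.6), np.float64(-36.8))
wrist X profile
(-85, np.float64(-91.9), np.float64(86.9), np.float64(86.0), np.float64(86.9))
(-67, np.float64(-91.9), np.float64(86.9), np.float64(86.0), np.float64(86.9))
(-49, np.float64(-91.8), np.float64(84.2), np.float64(83.3), np.float64(84.2))
(-31, np.float64(-91.8), np.float64(87.0), np.float64(-67.8), np.float64(58.2))
(-14, np.float64(-91.8), np.float64(87.0), np.float64(-67.7), np.float64(58.3))
(4, np.float
[... 1053 characters left out ...]
p.float64(53.1), np.float64(54.7))
top X profile
(-85, np.float64(-87.4), np.float64(89.3), np.float64(86.9), np.float64(88.5))
(-67, np.float64(-88.7), np.float64(89.4), np.float64(74.3), np.float64(76.7))
(-49, np.float64(-89.2), np.float64(88.8), np.float64(21.3), np.float64(29.2))
(-31, np.float64(-88.2), np.float64(89.8), np.float64(-65.1), np.float64(65.1))
(-14, np.float64(-88.0), np.float64(89.9), np.float64(-64.9), np.float64(65.2))
(4, np.float64(-88.5), np.float64(88.5), np.float64(-65.4), np.float64(64.6))
(22, np.float64(64.8), np.float64(89.5), np.float64(76.7), np.float64(79.1))
(40, np.float64(65.7), np.float64(89.6), np.float64(88.0), np.float64(89.6))
tcp in bed [ 1.3 56.4]
```

```bash
python3 -m jog '[[0,1,1,5,0],[0,3,3,14,0],[0,3,3,24,0],[0,3,3,32,0],[0,3,3,38,0],[0,3,3,41,0],[0,3,3,43,0],[0,3,3,44,0],[0,3,3,44.5,0],[0,3,3,45,0]]'
```

```text
t: 8.63
ee_pos: [0.5048, 0.2596, 0.1095]
tcp_rot: [[-0.946, -0.325, 0.0], [-0.325, 0.946, 0.0], [-0.0, 0.0, -1.0]]
ft_force: [0.9, -0.7, -2.4]
grip_width: 0.0237
gripper_force: 49.5
```

```bash
python3 -m jog '[[0,0,0,0.2,0],[0,0,0,0.4,0],[0,0,0,0.6,0],[0,0,0,0.8,0],[0,0,0,1,0],[0,0,0,1.2,0],[0,0,0,1.4,0],[0,0,0,1.6,0],[0,0,0,1.8,0],[0,0,0,2,0]]'
```

```text
t: 9.47
ee_pos: [0.5047, 0.2595, 0.1073]
tcp_rot: [[-0.946, -0.325, -0.0], [-0.325, 0.946, -0.0], [0.0, -0.0, -1.0]]
ft_force: [-0.5, 0.1, -2.7]
grip_width: 0.0235
gripper_force: 49.5
```

```bash
python3 -m jog '[[0,0,0,2,0],[0,0,0,5,0],[0,0,0,8,0],[0,0,0,10,0],[0,0,0,11,0],[0,0,0,11.5,0],[0,0,0,12,0],[0,0,0,12.4,0],[0,0,0,12.8,0],[0,0,0,13.2,0]]'
```

```text
t: 10.3
ee_pos: [0.5047, 0.2595, 0.0946]
tcp_rot: [[-0.946, -0.325, 0.0], [-0.325, 0.946, -0.0], [-0.0, -0.0, -1.0]]
ft_force: [-5.4, -3.4, 18.0]
grip_width: 0.0235
gripper_force: 52.0
```

Contact is made, so I release gently, look at the result, and then lift clear.

```bash
python3 -m jog '[[0,0,0,-0.6,0],[0.35,0,0,-0.6,0],[0.4,0,0,-0.6,0],[0.5,0,0,-0.6,0],[0.6,0,0,-0.6,0],[0.8,0,0,-0.6,0],[1,0,0,-0.6,0],[1,0,0,-0.6,0],[1,0,0,-0.6,0],[1,0,0,-0.6,0]]' 20
python3 -m jog '[[1,0,0,-3,0],[1,0,0,-10,0],[1,0,0,-22,0],[1,0,0,-38,0],[1,0,0,-55,0],[1,0,0,-72,0],[1,0,0,-89,0],[1,0,0,-100,0],[1,0,0,-108,0],[1,0,0,-110,0]]'
python3 - <<'E'
from h import *
st()
for n in('wrist','side'):
    im,d,K,T=cam(n); cv2.imwrite(f'pics/{n}3.png',im); np.savez(f'{n}3.npz',im=im,d=d,K=K,T=T)
a=cv2.imread('pics/wrist3.png'); b=cv2.imread('pics/side3.png')[150:270,220:380]
cv2.imwrite('pics/c3.png',np.hstack([cv2.resize(a,(440,330)),cv2.resize(b,(360,330),interpolation=2)]))
a=np.radians(19.1); C=np.array([.5258,.204]); B=np.array([[np.cos(a),np.sin(a)],[-np.sin(a),np.cos(a)]])
D=np.load('wrist3.npz'); im,d,K,T=[D[k] for k in('im','d','K','T')]
P=pts(d,K,T); Q=(P[...,:2]-C)@B.T*1000; m=(abs(P[...,2]-.108)<.008)&(d>0)
n,l,s,c=cv2.connectedComponentsWithStats(m.astype(np.uint8)); i=1+s[1:,4].argmax(); w=Q[l==i]
for t in(-50,-30,0,30,50): k=abs(w[:,0]-t)<4; print(t,np.percentile(w[k,1],[2,98]).round(1) if k.sum()>5 else None)
print(np.percentile(w[:,0],[.5,99.5]))
hsv=cv2.cvtColor(im,cv2.COLOR_BGR2HSV); mb=(hsv[...,1]>90)&(hsv[...,0]<25)&(abs(P[...,2]-.018)<.008)&(abs(Q).max(-1)<115)
for t in(-60,-20,20,60): k=mb&(abs(Q[...,0]-t)<3); print('bedY',t,np.percentile(Q[...,1][k],[.3,99.7]).round(1))
for t in(-80,-60): k=mb&(abs(Q[...,1]-t)<3); print('bedX',t,np.percentile(Q[...,0][k],[.3,99.7]).round(1))
E
```

```text
t: 11.13
ee_pos: [0.5047, 0.2595, 0.0947]
tcp_rot: [[-0.946, -0.325, -0.0], [-0.325, 0.946, -0.0], [0.0, -0.0, -1.0]]
ft_force: [-0.6, -0.4, -0.3]
grip_width: 0.0855
gripper_force: 0.0
t: 11.97
ee_pos: [0.505, 0.2596, 0.2062]
tcp_rot: [[-0.946, -0.325, 0.002], [-0.325, 0.946, 0.001], [-0.002, 0.0, -1.0]]
ft_force: [-0.7, 0.3, -0.7]
grip_width: 0.0854
gripper_force: 0.0
t 11.9667 p [0.505, 0.2596, 0.2062] R [[-0.946, -0.325, 0.002], [-0.325, 0.946, 0.001], [-0.002, 0.0, -1.0]] w 0.08537709423735403 f [-0.7, 0.3, -0.7] g 0.0
-50 [47.7 70.8]
-30 [47.9 71. ]
0 [47.5 70.7]
30 [47.6 71.1]
50 [47.3 70.7]
[-62.49189781  56.38160855]
bedY -60 [-93.7  94.8]
bedY -20 [-93.6  95. ]
bedY 20 [-93.7  95.4]
bedY 60 [-93.   95.5]
bedX -80 [-92.1  86.8]
bedX -60 [-92.1  73.5]
```

View pics/c3.png

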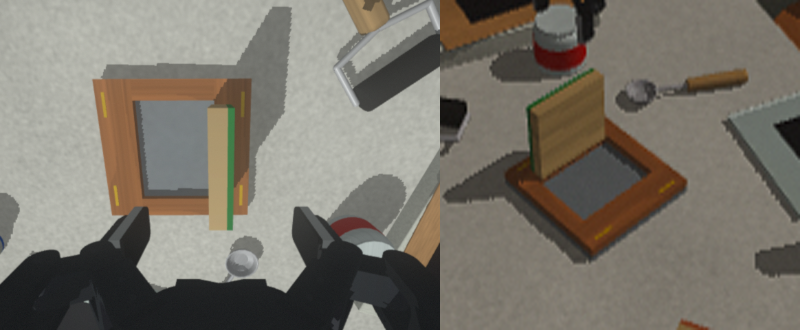

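The block stands by itself at the rim with about 3 mm of overhang and is centred in x, carved face outward. Next: shut the fingers, go round to the outside, and push the top inward.

```bash
python3 -m jog '[[0.6,0,8,0,0],[0.2,0,22,0,0],[0,0,36,0,0],[0,0,46,0,0],[0,0,50,0,0],[0,0,50,0,0],[0,0,50,0,0],[0,0,50,0,0],[0,0,50,0,0],[0,0,50,0,0]]' 20
python3 -m jog '[[0,0,0,6,0],[0,0,0,18,0],[0,0,0,34,0],[0,0,0,50,0],[0,0,0,65,0],[0,0,0,77,0],[0,0,0,86,0],[0,0,0,91,0],[0,0,0,93,0],[0,0,0,93,0]]'
python3 -m jog '[[0,0,-3,0,0],[0,0,-7,0,0],[0,0,-11,0,0],[0,0,-15,0,0],[0,0,-19,0,0],[0,0,-23,0,0],[0,0,-27,0,0],[0,0,-30,0,0],[0,0,-33,0,0],[0,0,-35,0,0]]'
```

```text
t: 12.9
ee_pos: [0.4887, 0.3063, 0.2047]
tcp_rot: [[-0.946, -0.324, 0.0], [-0.324, 0.946, -0.0], [0.0, -0.0, -1.0]]
ft_force: [0.2, -0.3, -0.4]
grip_width: -0.0001
gripper_force: 0.0
t: 13.73
ee_pos: [0.4885, 0.3068, 0.1116]
tcp_rot: [[-0.946, -0.325, -0.0], [-0.325, 0.946, -0.0], [0.0, -0.0, -1.0]]
ft_force: [0.7, -0.1, -0.2]
grip_width: 0.0002
gripper_force: 0.0
t: 14.57
ee_pos: [0.5, 0.2733, 0.1117]
tcp_rot: [[-0.946, -0.325, -0.0], [-0.325, 0.946, -0.0], [0.0, -0.0, -1.0]]
ft_force: [0.4, 0.4, -0.4]
grip_width: -0.0
gripper_force: 0.1
```

```bash
python3 -m jog '[[0,0,-2,0,0],[0,0,-5,0,0],[0,0,-8,0,0],[0,0,-11,0,0],[0,0,-14,0,0],[0,0,-17,0,0],[0,0,-19,0,0],[0,0,-20,0,0],[0,0,-20,0,0],[0,0,-20,0,0]]'
python3 - <<'E'
from h import *
st(); im,d,K,T=cam('side'); b=im[130:270,200:390]; im2,d2,_,_=cam('top')
cv2.imwrite('pics/c4.png',np.hstack([cv2.resize(b,(440,330),interpolation=2),cv2.resize(im2[180:300,170:290],(330,330),interpolation=2)]))
E
```

```text
t: 15.4
ee_pos: [0.5063, 0.2548, 0.1117]
tcp_rot: [[-0.946, -0.325, -0.0], [-0.325, 0.946, -0.0], [0.0, 0.0, -1.0]]
ft_force: [0.6, 0.0, 0.2]
grip_width: 0.0
gripper_force: 0.0
t 15.4 p [0.5063, 0.2548, 0.1117] R [[-0.946, -0.325, -0.0], [-0.325, 0.946, -0.0], [0.0, 0.0, -1.0]] w 7.291111963032569e-06 f [0.6, 0.0, 0.2] g 0.0
```

View pics/c4.png

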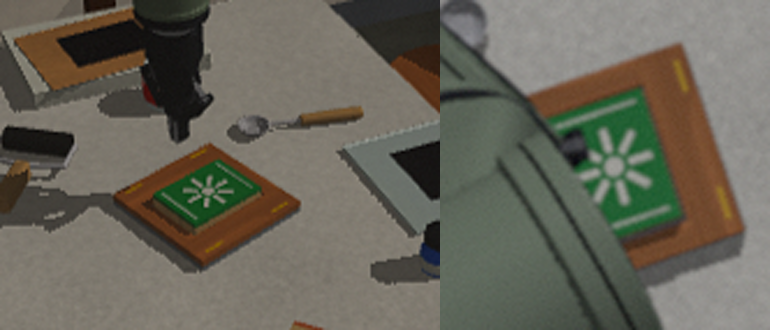

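It has toppled green face up into the recess. I raise the arm and check that it is level, at about 32 mm.

```bash
python3 -m jog '[[0,0,3,-8,0],[0,0,8,-22,0],[0,0,14,-40,0],[0,0,20,-60,0],[0,0,25,-80,0],[0,0,30,-98,0],[0,0,34,-112,0],[0,0,38,-122,0],[0,0,40,-128,0],[0,0,40,-130,0]]'
python3 - <<'E'
from h import *
a=np.radians(19.1); C=np.array([.5258,.204]); B=np.array([[np.cos(a),np.sin(a)],[-np.sin(a),np.cos(a)]])
st()
for n in('wrist','side'):
    im,d,K,T=cam(n); P=pts(d,K,T); hsv=cv2.cvtColor(im,cv2.COLOR_BGR2HSV); Q=(P[...,:2]-C)@B.T*1000
    m=(hsv[...,0]>45)&(hsv[...,0]<85)&(hsv[...,1]>90)&(abs(Q).max(-1)<90)&(d>0)
    A=np.c_[Q[m],np.ones(m.sum())]; c=np.linalg.lstsq(A,P[m][:,2]*1000,rcond=None)[0]
    rim=(abs(abs(Q[...,1])-80)<8)&(abs(Q[...,0])<70)&(d>0)
    print(n,m.sum(),'plane',c.round(4),'rim z',np.median(P[rim][:,2])*1000,'x',np.percentile(Q[m][:,0],[.5,99.5]).round(1),'y',np.percentile(Q[m][:,1],[.5,99.5]).round(1))
E
```

```text
t: 16.33
ee_pos: [0.4932, 0.2933, 0.2428]
tcp_rot: [[-0.945, -0.326, 0.001], [-0.326, 0.945, 0.001], [-0.001, 0.001, -1.0]]
ft_force: [-0.3, -0.9, -1.3]
grip_width: 0.0001
gripper_force: 0.0
t 16.3333 p [0.4932, 0.2933, 0.2428] R [[-0.945, -0.326, 0.001], [-0.326, 0.945, 0.001], [-0.001, 0.001, -1.0]] w 5.989502587369761e-05 f [-0.3, -0.9, -1.3] g 0.0
wrist 8976 plane [-2.00000e-04  1.70000e-03  3.19585e+01] rim z 284.03227274806085 x [-62.1  56.2] y [-46.2  43.3]
side 534 plane [-4.36000e-02  2.73000e-02  3.29223e+01] rim z 296.78267062983326 x [-63.6  62.7] y [-49.2  42.6]
```

The wrist camera puts the green face level at 32.0 mm, which is the 8 mm floor plus the 24 mm block, so it is fully home.

```bash
python3 -c "
from cell import r
print(r.sign_off())"
```

```text
the job is handed in; nothing more can be done
None
```

The green block was stood on the bed's rim and then tipped onto its plywood back; it lies level and fully home in the recess, green face up, and the job was handed in at about 16 s with the red block not touched.

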